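# Bolt the case with the green card

### The arm

A 6-joint arm with a two-finger parallel gripper is mounted at the origin on a cart in front of the work surface, level with it; the furniture and walls round the work are solid. World frame = base frame: x ahead of the robot, y to its left, z up, the work surface at z = 0. Lengths are in mm, angles in rad, forces in N, time in s.
With the tool pointing down it reaches from about 350 to 875 mm from the base axis. Payload 4.2 kg.
Tool frame: the origin (TCP) lies at the very end of the fingers, on their centre line; the grasp point (between the pads) lies 19 mm behind it; z points along the fingers, y is the direction in which the jaws open and shut (so a half turn about z gives the same grasp; the last joint's range is limited). The gripper opens to 85 mm and grips with 20 to 120 N. Pads are 22 mm wide; open, the fingers measure 114 mm over their backs; the gripper's body (76 mm by 85 mm) begins 54 mm behind the grasp point. The pads swing forward as they close: fully open they stand 13 mm farther back than shut.
Start: joints at [-0.912, 0.385, 0.008, 0, -1.194, -0.259], TCP at [243.284, -575.684, 231.312] pointing down, gripper open.
Joint ranges: [-3.14, 3.14], [-1.21, 2.06], [-1.07, 1.41], [-3.16, 2.05], [-2.99, -0.16], [-3.1, 3.1]. Speed limits (rad/s): [2.79, 2.79, 3.14, 3.14, 3.14, 3.14].

### API

Orientations are given as a unit quaternion [x, y, z, w].
In Python, from bench import read_state, get_image, camera_params, job_done gives the robot as it stands.
- The arm moves only by the tool send_rows, never from a script. Its arguments are lists of equal length, an entry for each row: "translation": the shift along the tool's x, y, z in m, a list of three; "yaw": the turn about the tool's z in degrees; "fingers": the closure in counts, from 0 (fully open) to 255 (shut). A call has 1 to 12 rows; each row is the pose to reach, as a shift and turn from the pose measured when the call began, along the tool's axes at that moment; what a row does not reach only later rows make up. A row lasts 1/10 s, in which the tool goes at most 50 mm and 8.59 degrees, less where a joint would pass 70% of its speed; a pose out of reach is approached as far as the arm can. A call with a gripper value outside its range is refused whole. The fingers move at their own pace and stop on an object; the grip force is fixed at half the most. Time passes only in rows, so rows that repeat a pose let the fingers close. It gives the time, the measured TCP pose, the force and the opening at its end, in the units of the state.
- read_state(): the state, without advancing time (a new reading comes with each control period).
- get_image(name): name is "side" or "top"; returns the picture (480x640x3 uint8, blue, green, red); there is no depth.
- camera_params(name): a dict with "mtx" (3x3 intrinsics, pixels), "rvec" (rotation vector, rad) and "tvec" (3), from world to camera coordinates, as OpenCV has them. Camera axes: x right, y down, z forward; pixel columns grow to the right and rows downward; lengths in mm; the calibration is good to about 2 mm. A picture is of the moment at which its call begins. camera_params takes no time and is no camera call.
- job_done(): hands the job in, once; it reports no verdict.
The state is a dict: "clock": time; "joints": joint angles; "joint_vel": joint speeds; "joint_efforts": joint torques, N m; "position": TCP position; "ee_rot": TCP orientation; "contact_force": force on the tool from outside, world axes, zero at the start; "wrist_torque": the same for the moment, N m; "gripper_width": finger opening in mm.
Only numpy, scipy, OpenCV 4.12 (cv2) and the standard library are available. Lean on these libraries where they do the work, as an engineer would, in place of code of your own. Each camera call takes 0.05 s, during which the arm holds its last target.

### The job

Two card transport cases stand on the bench with their lids shut but not locked. Lock the one that has the green circuit card behind its window: slide its bolt by the red knob fully home through its keeper, then let go. Leave the bolt of the case with the blue card drawn back as it is.

Things in the scene. Friction and masses are not known exactly. Their poses are not given: they have to be found in the camera images.
- green_bolt (a joint): travel (m) of the bolt on the lid of the case with the green card (case 140 x 210 x 50 mm, fixed on the bench, bolt along the lid's side nearest the robot): 0 = drawn back (starts 0 to 0.008), 0.060 = at its stop, fully home. The nose reaches the keeper at 0.026, is just through it at 0.050. Slides straight and level against about 2.5 N of friction; stays where left; no spring or catch.
- green_knob (a point): centre of that bolt's red upright knob, moving with it: cylinder 18 mm across, 30 mm tall (15 mm above and below this point), on a 10 mm stem. 93 mm above the bench, 43 mm above the lid; straps and keeper reach up to 22 mm below this point, nothing near is higher. Its +y axis is the direction that slides the bolt home, z is up. Grip from above.
- green_keeper (a point): centre of the hole of the keeper of the case with the green card: a steel bridge 20 mm wide, 24 mm long, top 71 mm above the bench, fixed on the case in line with the bolt. The point is 60 mm above the bench, 118 mm ahead of the knob at joint value 0 and 33 mm lower than it; y is the sliding direction.
- blue_knob (a point): centre of the same red knob on the bolt of the other, otherwise identical case, with a smaller blue card behind its window. Its bolt is drawn back and must stay so.

How it is judged:
By the outcome, as a careful person would: the job done as asked, in the order asked, and still so for the second after the job is handed in, with the robot touching nothing.
It also fails if it takes over 26 s, if anything falls off the work surface, if the arm or the gripper's body presses on something with over 40 N, if the wrist force passes 120 N, or if a joint passes its speed limit or range.

## Working session

There is one attempt and no reset: what is moved stays moved. The work goes in short steps, Python scripts to look and compute and a tool call to move; the robot and the scene stay as the last step left them, time stands still between calls to the robot, and variables do not carry over. Pictures are saved under pics/ and viewed, and the job is handed in when it is done.

Besides the shell and the picture viewer there is one more tool, called in YAML: its name, and indented under it one key for each argument. send_rows: Moves the arm, as the interface text tells. Its arguments: {"type":"object","properties":{"translation":{"type":"array","items":{"type":"array","items":{"type":"number"}}},"yaw":{"type":"array","items":{"type":"number"}},"fingers":{"type":"array","items":{"type":"number"}}},"required":["translation","yaw","fingers"]}

```bash
mkdir -p pics
python3 - <<'E'
from bench import *
import cv2
for n in("side","top"):
    im=get_image(n); cv2.imwrite(f"pics/{n}0.png",im)
    p=camera_params(n); print(n,p)
print(read_state())
E
```

```text
side {'mtx': array([[587.32014022,   0.        , 326.85080295],
       [  0.        , 587.32014022, 254.14275511],
       [  0.        ,   0.        ,   1.        ]]), 'rvec': array([ 0.71457789, -2.45859579,  1.32662496]), 'tvec': array([ 397.45964163,  240.31213268, 1055.14431647])}
top {'mtx': array([[596.03930294,   0.        , 325.55118053],
       [  0.        , 596.03930294, 242.30642216],
       [  0.        ,   0.        ,   1.        ]]), 'rvec': array([ 2.14271414, -2.15130671,  0.1155182 ]), 'tvec': array([   9.33514963,  490.44691847, 1107.02934288])}
{'clock': 0.1, 'joints': array([-9.12382149e-01,  3.85506692e-01,  6.78814394e-03, -4.04575474e-04,
       -1.19405092e+00, -2.58597186e-01]), 'joint_vel': array([-4.39239711e-06, -2.74729900e-03,  4.42712659e-03,  7.24055961e-04,
        3.42252814e-04,  7.47276943e-04]), 'joint_efforts': array([-4.63187898e-04, -3.93319809e+01,  1.88929796e+01,  4.19797227e+00,
       -2.59522974e-03,  8.54169940e-06]), 'position': array([ 243.08564093, -575.22631591,  230.32923449]), 'ee_rot': array([-1.98506429e-01,  9.80099071e-01,  9.67892874e-04, -2.68056855e-04]), 'contact_force': array([-0.24475694, -0.37495375, -0.53478825]), 'wrist_torque': array([ 0.01814761, -0.02567174,  0.00284051]), 'gripper_width': 85.23087959784087}
```

View pics/side0.png

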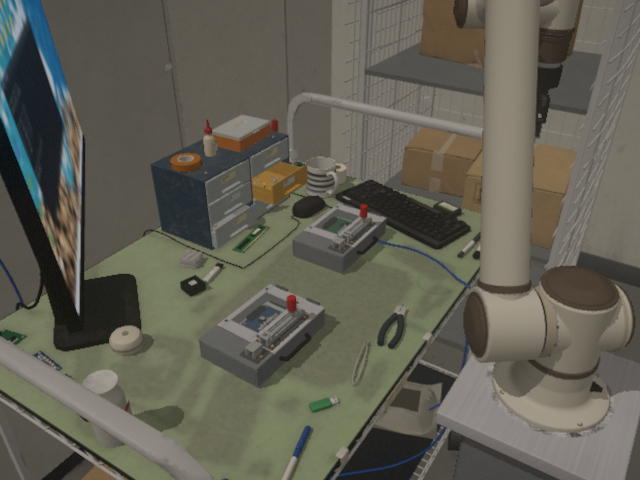

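View pics/top0.png

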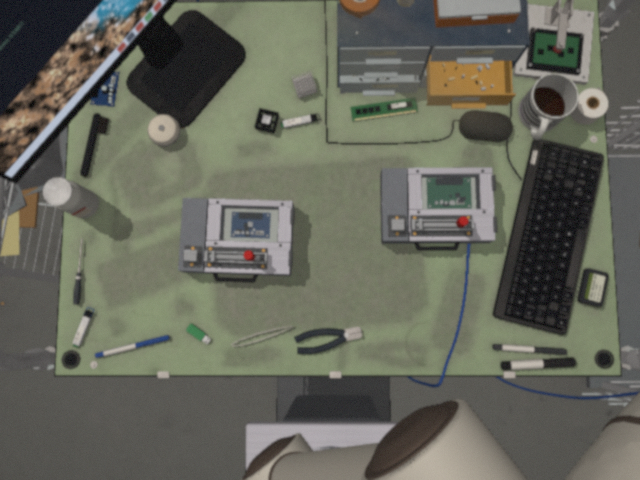

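The top view shows the green card at about (452,193), in the right-hand case. Its red knob is at (463,222) and its keeper at (397,225). The side view shows that case's knob at (364,211). The blue card's case is on the left, with its knob at (248,255). Next I triangulate the knobs.

```bash
cat > h.py <<'E'
import cv2,numpy as np
from bench import *
def ray(n,uv):
    p=camera_params(n);R=cv2.Rodrigues(p['rvec'])[0];t=np.ravel(p['tvec'])
    x=cv2.undistortPoints(np.array([[uv]],float),p['mtx'],None).ravel()
    return -R.T@t, R.T@np.array([x[0],x[1],1])
def onz(n,uv,z):
    c,d=ray(n,uv);return c+d*(z-c[2])/d[2]
def red(im,roi):
    x0,y0,x1,y1=roi;h=cv2.cvtColor(im[y0:y1,x0:x1],cv2.COLOR_BGR2HSV)
    m=((h[...,0]<8)|(h[...,0]>172))&(h[...,1]>150)&(h[...,2]>80)
    n,l,s,c=cv2.connectedComponentsWithStats(m.astype(np.uint8))
    i=1+np.argmax(s[1:,4]);return c[i]+[x0,y0],s[i]
def tri(a,b):
    P=[]
    for n in("side","top"):
        p=camera_params(n);P.append(p['mtx']@np.c_[cv2.Rodrigues(p['rvec'])[0],np.ravel(p['tvec'])])
    X=cv2.triangulatePoints(P[0],P[1],np.array(a,float).reshape(2,1),np.array(b,float).reshape(2,1)).ravel()
    return X[:3]/X[3]
E
python3 - <<'E'
from h import *
s=cv2.imread("pics/side0.png");t=cv2.imread("pics/top0.png")
for nm,rs,rt in(("green",(345,195,385,230),(440,205,490,240)),("blue",(275,285,310,320),(230,240,270,270))):
    a,sa=red(s,rs);b,sb=red(t,rt)
    print(nm,a,sa,b,sb,tri(a,b),onz("top",b,93),onz("top",b,100),onz("side",a,93))
print("keeper top",onz("top",(397,225),71),onz("top",(193,256),71))
# case edges of green: lid near edge line
cv2.imwrite("pics/crop.png",cv2.resize(t[150:260,360:510],None,fx=5,fy=5,interpolation=cv2.INTER_CUBIC))
cv2.imwrite("pics/crops.png",cv2.resize(s[190:280,280:400],None,fx=6,fy=6,interpolation=cv2.INTER_CUBIC))
E
```

```text
green [363.34146341 210.02439024] [15  9  8 14 82] [462.32911392 221.20253165] [17 12 11 10 79] [ 519.18016756 -240.43307092   95.3001949 ] [ 519.71402702 -240.84797174   93.        ] [ 518.57910117 -239.36041125  100.        ] [ 520.95022838 -244.15994044   93.        ]
blue [291.35772358 302.7804878 ] [ 12  10   9  17 123] [248.67605634 255.12676056] [14 11 10  9 71] [459.20876468 144.42381685  94.60046136] [460.01085895 145.01735677  93.        ] [459.26759166 143.97360338 100.        ] [459.68549651 142.55427744  93.        ]
keeper top [ 516.90098342 -125.30223971   71.        ] [461.22327086 251.26701269  71.        ]
```

View pics/crop.png

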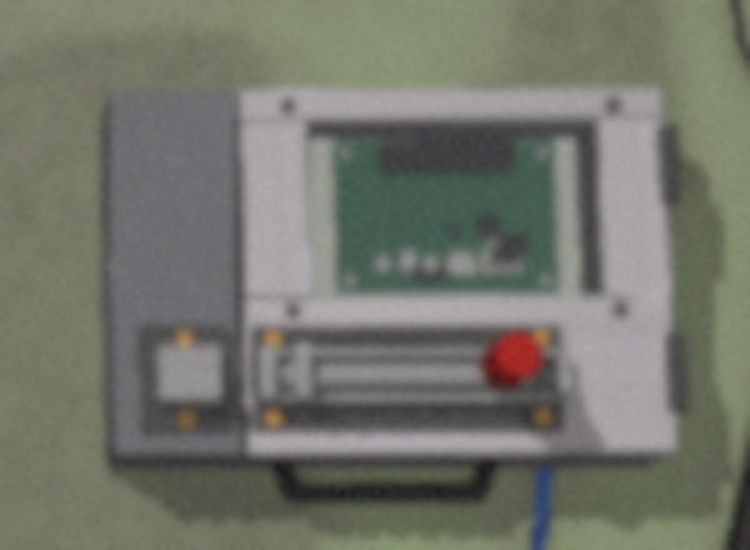

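View pics/crops.png

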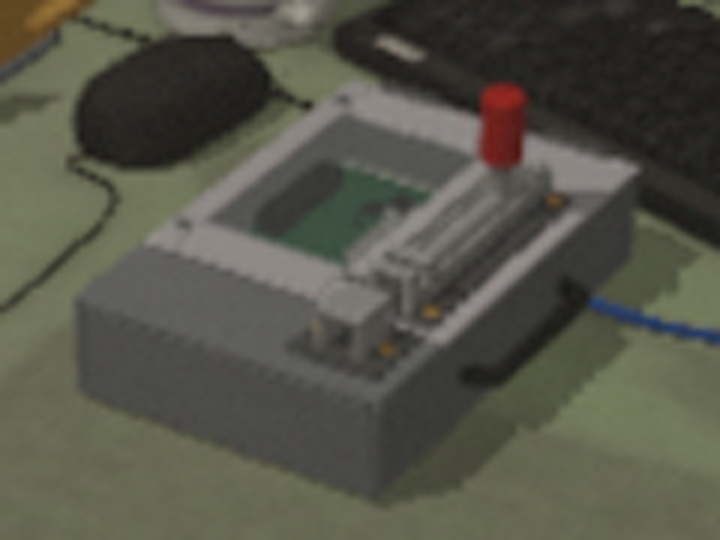

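```bash
cat >> h.py <<'E'
from scipy.spatial.transform import Rotation as Ro
def move(tgt,dirn):
    s=read_state();R=Ro.from_quat(s['ee_rot']);M=R.as_matrix()
    y=M[:,1];d=np.array(dirn)/np.linalg.norm(dirn)
    print("tool x,y,z",M.T.round(4).tolist(),"pos",s['position'].round(1))
    print("shift mm",(M.T@(np.array(tgt)-s['position'])).round(1))
    for sg in(1,-1):
        e=M.T@(sg*d);print("yaw deg",np.degrees(np.arctan2(-e[0],e[1])).round(2))
    print('dir in tool',M.T@np.r_[d[:2],0],'clock',s['clock'],'j',s['joints'].round(3),'w',s['gripper_width'],'f',s['contact_force'].round(1))
E
python3 - <<'E'
from h import *
c=lambda u,v:(360+u/5-.4,150+v/5-.4)
q=[onz("top",c(*k),53) for k in((274,338),(544,333),(274,418),(543,415),(186,418),(184,338))]
for a,b in((1,0),(3,2),(3,4),(1,5)):
    d=q[b]-q[a];print(d.round(1),np.degrees(np.arctan2(-d[0],d[1])).round(2))
m=(q[4]+q[5])/2;print("keeper",m, onz("top",c(188,373),71))
# lid front edge
d=onz("top",c(110,457),48)-onz("top",c(675,452),48);print(d,np.degrees(np.arctan2(-d[0],d[1])))
d=onz("top",c(110,90),50)-onz("top",c(660,90),50);print(d,np.degrees(np.arctan2(-d[0],d[1])))
move([519.5,-241,150],[-.01,1,0])
E
```

```text
[ -1.3 101.    0. ] 0.73
[ -0.6 100.2   0. ] 0.33
[ -0.4 133.1   0. ] 0.17
[ -1.1 134.7   0. ] 0.46
keeper [ 519.36490183 -126.38496988   53.        ] [ 518.39217149 -125.69714804   71.        ]
[ -0.77185226 211.18036822   0.        ] 0.20941189080177552
[  1.61404742 208.39597284   0.        ] -0.443752605806987
tool x,y,z [[-0.9212, -0.3891, 0.0001], [-0.3891, 0.9212, 0.002], [-0.0009, 0.0018, -1.0]] pos [ 243.1 -575.2  230.3]
shift mm [-384.7  200.2   80.7]
yaw deg 22.33
yaw deg -157.67
dir in tool [-0.37988156  0.92503339  0.00179985] clock 0.1 j [-0.912  0.386  0.007 -0.    -1.194 -0.259] w 85.23087959784087 f [-0.2 -0.4 -0.5]
```

send_rows:
  translation:
    - [-0.02,0.01,0]
    - [-0.05,0.026,0]
    - [-0.09,0.047,0.005]
    - [-0.13,0.068,0.01]
    - [-0.17,0.088,0.02]
    - [-0.21,0.109,0.03]
    - [-0.25,0.13,0.04]
    - [-0.29,0.151,0.05]
    - [-0.33,0.172,0.06]
    - [-0.36,0.187,0.07]
    - [-0.38,0.198,0.08]
    - [-0.385,0.2,0.08]
  yaw: [2,4,6,8,10,12,14,16,18,20,22,22.6]
  fingers: [0,0,0,0,0,0,0,0,0,0,0,0]

```text
clock: 1.3
position: [520.1, -238.8, 148.7]
ee_rot: [-0.004, 1.0, 0.001, -0.002]
contact_force: [0.3, 0.7, 0.4]
gripper_width: 85.4
```

Run:
```python
from h import *
move([519.5,-241,80],[-.004,1,0])
s=get_image("side");t=get_image("top")
cv2.imwrite("pics/a.png",np.hstack([cv2.resize(s[120:280,270:430],(400,400)),cv2.resize(t[120:280,370:530],(400,400))]))
```

```text
tool x,y,z [[-1.0, -0.0073, 0.0045], [-0.0073, 1.0, 0.003], [-0.0045, 0.0029, -1.0]] pos [ 520.1 -238.8  148.7]
shift mm [ 0.3 -2.4 68.7]
yaw deg 0.19
yaw deg -179.81
dir in tool [-0.00330756  0.9999902   0.00294196] clock 1.3 j [-0.149  0.371 -0.235 -0.003 -0.969 -1.413] w 85.37818307706519 f [0.3 0.7 0.4]
```

View pics/a.png

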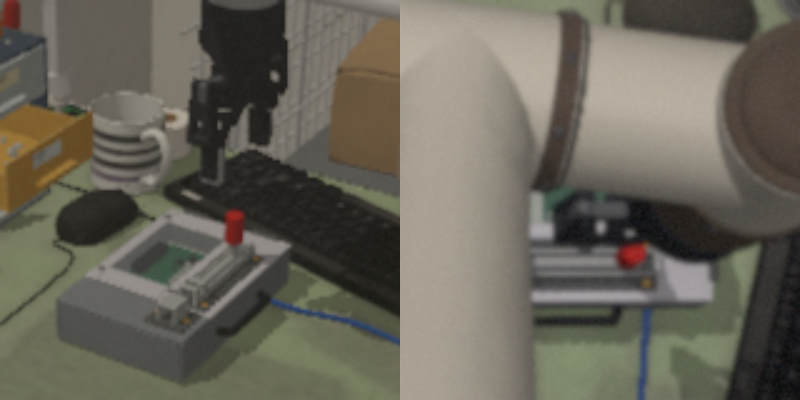

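Run:
```python
from h import *
for P in([520.1,-238.8,148.7],[520,-241+42,162],[520,-241-42,162],[519.5,-241,93]):
  for n,x0,y0 in(("side",270,120),("top",370,120)):
    p=camera_params(n);u=cv2.projectPoints(np.array([P]),p['rvec'],p['tvec'],p['mtx'],None)[0].ravel();print(P,n,((u-[x0,y0])*2.5).round())
```

```text
[520.1, -238.8, 148.7] side [234. 175.]
[520.1, -238.8, 148.7] top [245. 239.]Traceback (most recent call last):
  File "<stdin>", line 4, in <module>
cv2.error: OpenCV(4.12.0) /io/opencv/modules/calib3d/src/calibration_base.cpp:1490: error: (-215:Assertion failed) npoints >= 0 && (depth == CV_32F || depth == CV_64F) in function 'projectPoints'
```

The projected TCP falls between the fingertips in the side crop, above the knob, so I descend around the knob.

send_rows:
  translation:
    - [0,-0.0024,0.01]
    - [0.0003,-0.0024,0.025]
    - [0.0003,-0.0024,0.04]
    - [0.0003,-0.0024,0.055]
    - [0.0003,-0.0024,0.065]
    - [0.0003,-0.0024,0.0685]
    - [0.0003,-0.0024,0.0685]
    - [0.0003,-0.0024,0.0685]
  yaw: [0.2,0.2,0.2,0.2,0.2,0.2,0.2,0.2]
  fingers: [0,0,0,0,0,0,0,0]

```text
clock: 2.2
position: [519.9, -243.2, 82.3]
ee_rot: [-0.002, 1.0, 0.001, -0.0]
contact_force: [0.3, 0.2, 0.1]
gripper_width: 85.3
```

Run:
```python
from h import *
move([519.5,-241,80],[-.004,1,0])
s=get_image("side");t=get_image("top")
cv2.imwrite("pics/b.png",np.hstack([cv2.resize(s[140:260,310:430],(400,400)),cv2.resize(t[160:280,400:520],(400,400))]))
```

```text
tool x,y,z [[-1.0, -0.0032, 0.0009], [-0.0032, 1.0, 0.0014], [-0.0009, 0.0014, -1.0]] pos [ 519.9 -243.2   82.3]
shift mm [0.4 2.2 2.3]
yaw deg -0.04
yaw deg 179.96
dir in tool [7.60014254e-04 9.99998674e-01 1.44007057e-03] clock 2.2 j [-0.156  0.449 -0.307 -0.002 -0.816 -1.41 ] w 85.34489933439379 f [0.3 0.2 0.1]
```

View pics/b.png

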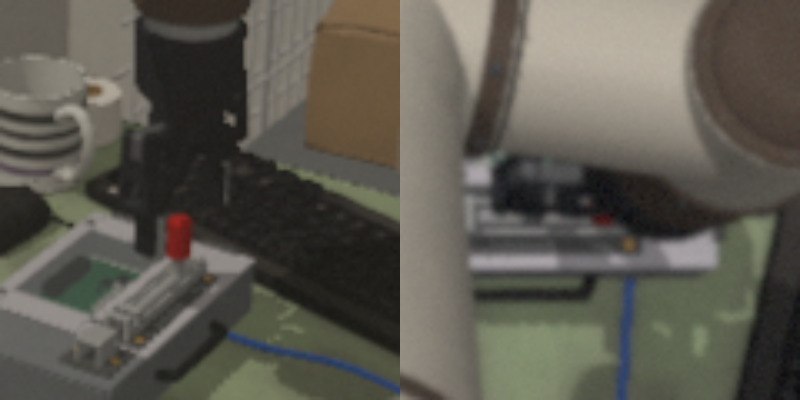

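Run:
```python
from h import *
for P in([520,-243,82.],[520,-243+42,95.],[520,-243-42,95.],[520,-243+57,95],[520,-243-57,95],[519.5,-241,93.]):
    p=camera_params("side");u=cv2.projectPoints(np.array([P],float),p['rvec'],p['tvec'],p['mtx'],None)[0].ravel();print(P,((u-[310,140])*10/3).round())
```

```text
[520, -243, 82.0] [178. 248.]
[520, -201, 95.0] [149. 256.]
[520, -285, 95.0] [206. 209.]
[520, -186, 95] [138. 265.]
[520, -300, 95] [216. 200.]
[519.5, -241, 93.0] [177. 236.]
```

The side view matches the projections, with the knob between the fingers at (178,237). I centre by 2 mm and close.

send_rows:
  translation:
    - [0.0004,0.0022,0.002]
    - [0.0004,0.0022,0.002]
    - [0.0004,0.0022,0.002]
    - [0.0004,0.0022,0.002]
    - [0.0004,0.0022,0.002]
    - [0.0004,0.0022,0.002]
    - [0.0004,0.0022,0.002]
    - [0.0004,0.0022,0.002]
    - [0.0004,0.0022,0.002]
    - [0.0004,0.0022,0.002]
    - [0.0004,0.0022,0.002]
  yaw: [0,0,0,0,0,0,0,0,0,0,0]
  fingers: [60,120,160,200,230,255,255,255,255,255,255]

```text
clock: 3.4
position: [519.8, -240.8, 80.8]
ee_rot: [-0.002, 1.0, 0.001, -0.0]
contact_force: [-0.8, 1.4, 4.0]
gripper_width: 16.5
```

Run:
```python
from h import *
move([519.5,-241,80],[-.004,1,0])
s=get_image("side")
cv2.imwrite("pics/c.png",cv2.resize(s[140:260,310:430],(480,480)))
```

```text
tool x,y,z [[-1.0, -0.0035, 0.0003], [-0.0035, 1.0, 0.0014], [-0.0003, 0.0014, -1.0]] pos [ 519.8 -240.8   80.8]
shift mm [ 0.3 -0.2  0.8]
yaw deg -0.03
yaw deg 179.97
dir in tool [4.68710578e-04 9.99998906e-01 1.40262106e-03] clock 3.4 j [-0.152  0.449 -0.312 -0.002 -0.81  -1.414] w 16.535305301082023 f [-0.8  1.4  4. ]
```

View pics/c.png

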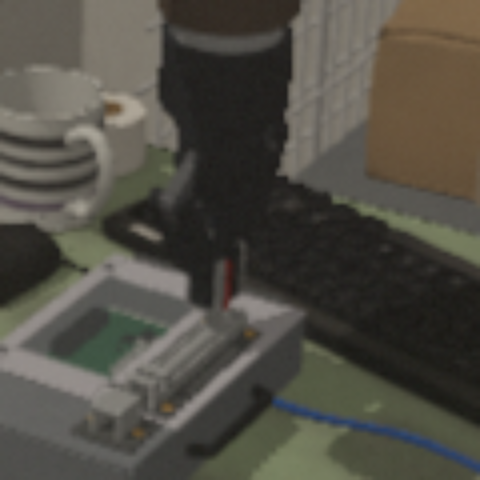

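The knob is gripped, with an opening of 16.5 mm. Now I slide it home.

send_rows:
  translation:
    - [0,0.004,0]
    - [0,0.01,0]
    - [0,0.016,0]
    - [0,0.022,0]
    - [0,0.028,0]
    - [0,0.034,0]
    - [0,0.039,0]
    - [0,0.044,0]
    - [0,0.048,0]
    - [0,0.051,0]
    - [0,0.052,0]
    - [0,0.052,0]
  yaw: [0,0,0,0,0,0,0,0,0,0,0,0]
  fingers: [255,255,255,255,255,255,255,255,255,255,255,255]

```text
clock: 4.65
position: [519.8, -188.4, 80.8]
ee_rot: [-0.002, 1.0, 0.001, 0.0]
contact_force: [1.0, 0.5, 1.2]
gripper_width: 16.0
```

send_rows:
  translation:
    - [0,0.001,0]
    - [0,0.002,0]
    - [0,0.003,0]
    - [0,0.003,0]
  yaw: [0,0,0,0]
  fingers: [255,255,255,255]

```text
clock: 5.05
position: [519.8, -185.3, 80.8]
ee_rot: [-0.002, 1.0, 0.001, 0.0]
contact_force: [0.8, -1.5, 0.8]
gripper_width: 16.7
```

send_rows:
  translation:
    - [0,0.001,0]
    - [0,0.002,0]
    - [0,0.003,0]
    - [0,0.003,0]
  yaw: [0,0,0,0]
  fingers: [255,255,255,255]

```text
clock: 5.45
position: [519.8, -184.6, 80.8]
ee_rot: [-0.002, 1.0, -0.001, 0.0]
contact_force: [1.7, -13.0, -1.4]
gripper_width: 16.2
```

Run:
```python
from h import *
move([519.5,-241,80],[-.004,1,0])
s=get_image("side")
cv2.imwrite("pics/d.png",cv2.resize(s[180:280,280:400],(600,500)))
```

```text
tool x,y,z [[-1.0, -0.0037, -0.0001], [-0.0037, 1.0, -0.0011], [0.0001, -0.0011, -1.0]] pos [ 519.8 -184.6   80.8]
shift mm [  0.5 -56.4   0.9]
yaw deg -0.02
yaw deg 179.98
dir in tool [ 2.62556126e-04  9.99999334e-01 -1.12407808e-03] clock 5.45 j [-0.047  0.418 -0.368  0.002 -0.785 -1.521] w 16.17586250957526 f [  1.7 -13.   -1.4]
```

View pics/d.png

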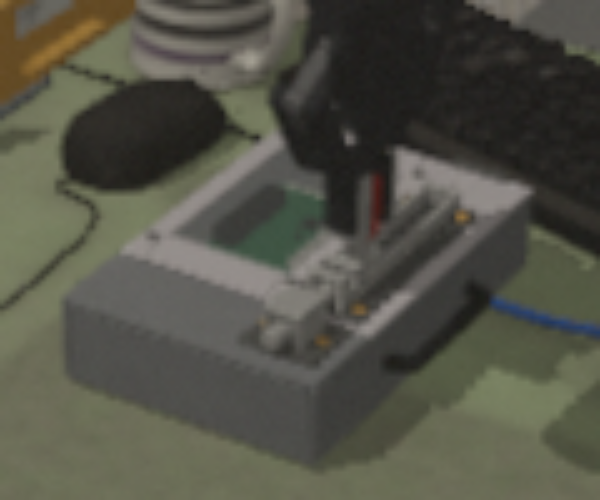

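The nose now shows through the keeper at (275,333) in the crop. The arm stalled at −13 N, which fits the stop. I push once more to confirm, then release.

send_rows:
  translation:
    - [0,0.002,0]
    - [0,0.003,0]
    - [0,0.004,0]
    - [0,0.004,0]
  yaw: [0,0,0,0]
  fingers: [255,255,255,255]

```text
clock: 5.9
position: [519.8, -184.5, 80.8]
ee_rot: [-0.002, 1.0, -0.003, 0.0]
contact_force: [2.0, -19.9, -3.4]
gripper_width: 16.0
```

send_rows:
  translation:
    - [0,0,0]
    - [0,0,0]
    - [0,0,0]
    - [0,0,0]
    - [0,0,0]
    - [0,0,0]
    - [0,0,0]
    - [0,0,0]
    - [0,0,0]
  yaw: [0,0,0,0,0,0,0,0,0]
  fingers: [255,200,120,0,0,0,0,0,0]

```text
clock: 6.8
position: [519.8, -184.4, 80.8]
ee_rot: [-0.002, 1.0, -0.003, 0.0]
contact_force: [0.7, 0.1, -0.2]
gripper_width: 85.3
```

send_rows:
  translation:
    - [0,0,-0.01]
    - [0,0,-0.03]
    - [0,0,-0.06]
    - [0,0,-0.09]
    - [0,0,-0.12]
    - [0,-0.04,-0.13]
    - [0,-0.08,-0.13]
    - [0,-0.12,-0.13]
    - [0,-0.16,-0.13]
    - [0,-0.19,-0.13]
    - [0,-0.2,-0.13]
    - [0,-0.2,-0.13]
  yaw: [0,0,0,0,0,0,0,0,0,0,0,0]
  fingers: [0,0,0,0,0,0,0,0,0,0,0,0]

```text
clock: 8.0
position: [520.1, -384.7, 212.0]
ee_rot: [-0.001, 1.0, -0.003, -0.0]
contact_force: [0.7, 0.1, -0.7]
gripper_width: 85.5
```

Run:
```python
from h import *
s=get_image("side");t=get_image("top")
a,_=red(s,(320,195,385,250));a2,_=red(s,(275,285,310,320));print(a,a2,onz("side",a,93))
try:
  b,st=red(t,(400,205,490,240));print(b,st,tri(a,b))
except Exception as e: print(e)
try:
  b,st=red(t,(230,240,270,270));print('blue',b,st,tri(a2,b))
except Exception as e: print(e)
move([519.5,-241,80],[-.004,1,0])
cv2.imwrite("pics/e.png",np.hstack([cv2.resize(s[170:290,270:390],(400,400)),cv2.resize(t[140:260,370:490],(400,400))]))
```

```text
[351.62650602 220.04819277] [291.384 303.032] [ 520.46697993 -187.541402     93.        ]
[431.55555556 221.08333333] [27 12 10 10 72] [ 519.71800918 -185.43420423   94.31224241]
blue [248.44776119 255.02985075] [14 11 10  9 67] [459.21101369 144.76897715  94.28334084]
tool x,y,z [[-1.0, -0.004, 0.0], [-0.004, 1.0, -0.0054], [0.0, -0.0054, -1.0]] pos [ 520.4 -382.9  212.2]
shift mm [  0.3 142.6 131.4]
yaw deg 0.0
yaw deg -180.0
dir in tool [-4.83942182e-05  9.99985259e-01 -5.42954099e-03] clock 8.1 j [-0.382  0.432  0.031  0.005 -1.168 -1.187] w 85.21563840068379 f [-0.1  0.1 -0.3]
```

View pics/e.png

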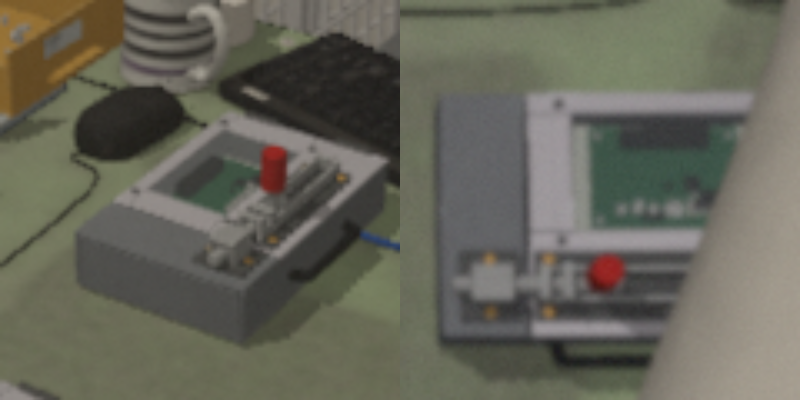

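The nose shows past the keeper at (460,283) in the right crop. The knob is at y≈−185, about 59 mm from the keeper, and 58 mm is expected when fully home. The blue knob hasn't moved. I hand the job in.

```bash
python3 -c "
from bench import *
print(job_done())"
```

```text
the job is handed in; nothing more can be done
None
```

I locked the green-card case: I gripped its red knob, slid the bolt about 56 mm to its stop, let go and moved the arm clear. I handed the job in at about 8 s of the 26 s allowed.

- **Bolt home:** At the end of the slide the arm stalled, with the force rising to about 20 N and no further movement. Both views after release show the nose through the keeper. The knob measured about 59 mm from the keeper, against 58 mm expected when fully home; the difference is within the camera calibration.
- **Blue case:** Its knob measured in the same place before and after, to within 0.4 mm, so its bolt is still drawn back.
- **Robot clear:** The gripper was open, about 200 mm from the case's knob, with no contact force at the end. No check failed.

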